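# Lock a filter cassette on the bench nose and load the vacuum station

### The arm

A 6-joint arm with a two-finger parallel gripper is mounted at the origin on the work surface. World frame = base frame: x ahead of the robot, y to its left, z up, the work surface at z = 0. Lengths are in m, angles in rad, forces in N, time in s.
With the tool pointing down it reaches from about 0.4 to 0.825 m from the base axis. Payload 7 kg.
Tool frame: the origin (TCP) lies on the centre line of the jaws, within the pads' length; the fingertips stand 22 mm ahead of it and the grasp point (between the pads) lies 3 mm ahead of it; z points along the fingers, y is the line along which they close (so a half turn about z gives the same grasp; the last joint's range is limited). The gripper opens to 88 mm and grips with 3 to 60 N. Pads are 19 mm wide; open, the fingers measure 130 mm over their backs; the gripper's body (78 mm by 193 mm) begins 47 mm behind the grasp point.
Start: joints at [0.288, 0.359, 0.012, 0, -1.224, -0.288], TCP at [0.675, -0, 0.249] pointing down, gripper open.
Joint ranges: [-3.07, 3.07], [-1.43, 2.12], [-1.02, 1.25], [-3.03, 1.67], [-3.05, -0], [-3.03, 3.03]. Speed limits (rad/s): [2.39, 2.39, 3.01, 3.14, 3.14, 3.14].

### API

Orientations are given as [roll, pitch, yaw] about the fixed x, y, z axes, in that order (R = Rz(yaw) Ry(pitch) Rx(roll)).
In Python, from station import arm gives the robot as it stands.
- The arm moves only by the tool arm_command, never from a script. Its argument "series" is one flat list of numbers, 7 for each row, row after row: the turn, a rotation vector about the tool's x, y, z each as a share of 90 degrees, from -1 to 1, then the shift along the tool's x, y, z each as a share of 0.1 m, from -1 to 1, then the opening, from 0 (shut) to 1 (fully open). A call has 1 to 8 rows; each row is the pose to reach, as a shift and turn from the pose commanded when the call began, along the tool's axes at that moment; what a row does not reach only later rows make up. A row lasts 1/8 s, in which the tool goes at most 62.5 mm and 10.7 degrees, less where a joint would pass 70% of its speed; a pose out of reach is approached as far as the arm can. A call with a number of a shift or a turn outside -1 to 1 is refused whole. A call with a gripper value outside its range is refused whole. The fingers move at their own pace and stop on an object; "force" is the grip in N (left out, the last holds). Time passes only in rows, so rows that repeat a pose let the fingers close. It gives the time, the measured TCP pose, the force, the opening and the grip force at its end, in the units of the state.
- arm.get_state(): the state, without advancing time (a new reading comes with each control period).
- arm.grab_frame(name): name is "scene" or "side" or "wrist"; returns the picture (384x512x3 uint8, blue, green, red); there is no depth.
- arm.camera_model(name): a dict with "fovy" (degrees; the focal length in pixels is half the picture's height over the tangent of half this angle, whatever the lens; pixels are square), "cx", "cy" (the principal point, pixels), "D" ([k1, k2, p1, p2, k3] as OpenCV has them; the pictures are not rectified), "pose" (4x4, takes a point from camera to world coordinates). Camera axes: x right, y down, z forward; pixel columns grow to the right and rows downward; lengths in m; the calibration is good to about 2 mm. A picture is of the moment at which its call begins: read the wrist's pose just before it. camera_model takes no time and is no camera call; for the wrist camera it gives the pose at the moment of the call.
- arm.job_done(): hands the job in; it is judged then, once.
The state is a dict: "t": time; "q": joint angles; "qd": joint speeds; "joint_efforts": joint torques, N m; "eef_pos": TCP position; "ee_rot": TCP orientation; "force": force on the tool from outside, world axes, zero at the start; "moment": the same for the moment, N m; "width": finger opening in m; "gripper_force": force on a finger pad.
Only numpy, scipy, OpenCV 4.12 (cv2) and the standard library are available. Lean on these libraries where they do the work, as an engineer would, in place of code of your own. Each camera call takes 0.05 s, during which the arm holds its last target. There are 200 camera calls.

### The job

Lock the white filter cassette by pushing its orange tab fully in against the brass nose of the dark steel bracket, then turn the cassette and push its blue tab fully in against the same nose; never push the tabs in with the gripper. Then set the cassette down gently, upright and flat in the black-rimmed nest of the grey vacuum station, let go of it, and only then swing the red-knobbed lever to the green mark so that it stands upright. Leave the other things on the bench where they are.

Things in the scene. Friction and masses are not known exactly. Their poses are not given: they have to be found in the camera images.
- cassette: loose white square filter cassette, body 64 x 64 x 40 mm, with a grey square grip stem 26 x 26 mm standing on its centre from 40 to 76 mm height; 0.15 to 0.3 kg. Origin at the centre of the underside, z up; the orange tab is on its +x side, the blue tab on its +y side, the other two sides are plain
- tab_orange (a joint): how far the orange locking tab (20 mm wide, 16 mm high, centre 22 mm above the cassette's underside) is pushed into the +x side: 0 = out (stands 9.5 mm proud of the side), 0.008 = fully in (1.5 mm proud, its stop); it takes about 5 N and stays where it is pushed
- tab_blue (a joint): the same for the blue locking tab in the cassette's +y side
- tab_orange_face (a point): centre of the orange tab's outer face, 22 mm above the cassette's underside; moves with the tab; axes as the cassette's
- tab_blue_face (a point): centre of the blue tab's outer face, 22 mm above the cassette's underside; moves with the tab; axes as the cassette's
- anvil: fixed dark steel bent bracket; its brass nose (30 mm wide, 10 to 32 mm above the bench) sticks out to its -x side. The upright, 30 mm behind the nose's face, is 36 mm high and 70 mm wide; foot plate 8 mm thick, 90 mm wide, from 15 to 110 mm behind the face. Origin on the bench straight below the nose's face, x pointing into the bracket: push tabs along +x
- nose (a point): centre of the brass nose's flat front face, 21 mm above the bench; axes as the bracket's
- station: fixed grey vacuum station, base plate 150 (x) x 230 (y) x 12 mm, origin at the centre of its underside; the nest is at y = +55 mm, the lever at y = -65 mm; a brass pipe stub (to 66 mm height, 28 mm wide) at x = 58, y = -2 mm is decoration that touches nothing
- nest (a point): centre of the nest's floor, 12 mm above the bench; the nest is a square 75 x 75 mm inside, with a black rim 6 mm thick and 8 mm high; sides along the station's x and y. The cassette fits in any of the four square orientations once both tabs are in
- vac_lever (a joint): angle of the vacuum lever: 0 = upright (green mark), negative = leaning to the station's -x (towards the robot, red mark at -0.75), positive = leaning to +x (yellow mark); range -1 to 1; stiff, stays where it is left (about 3 N at the knob)
- lever_pivot (a point): the lever's pivot, 30 mm above the bench; the hinge axis is the station's y
- lever_knob (a point): centre of the lever's red knob, a cylinder 22 mm in diameter and 24 mm long along the station's y, 74 mm from the pivot; between two 40 mm high steel cheeks the lever is a 12 x 10 mm bar; axes turn with the lever
- dropper_1: bystander: small amber dropper bottle, 34 mm diameter, 104 mm high, origin under its centre
- dropper_2: bystander: another such dropper bottle
- jar: bystander: amber jar with a white lid, 84 mm diameter, 115 mm high
- flask: bystander: conical glass flask with a steel funnel, 88 mm diameter, 162 mm high
- scale: bystander: white bench scale, 150 x 120 x 26 mm
- spatula: bystander: spatula with a black handle, 170 mm long, lying flat
- cup: bystander: clear plastic cup, 72 mm diameter, 80 mm high

How it is judged:
By the outcome, as a careful person would: the job done as asked, in the order asked, and still so for the second after the job is handed in, with the robot touching nothing.
It also fails if it takes over 61 s, if anything falls off the work surface, if the arm or the gripper's body presses on something with over 40 N, if the wrist force passes 120 N, or if a joint passes its speed limit or range.

## Working session

There is one attempt and no reset: what is moved stays moved. The work goes in short steps, Python scripts to look and compute and a tool call to move; the robot and the scene stay as the last step left them, time stands still between calls to the robot, and variables do not carry over. Pictures are saved under pics/ and viewed, at most 10 in all, crops included, and the job is handed in when it is done.

Besides the shell and the picture viewer there is one more tool, called as name(argument=value, ...), one argument or row to a line, values as JSON. arm_command: Moves the arm, as the interface text tells. Its arguments: {"type":"object","properties":{"series":{"type":"array"},"force":{"type":"number"}},"required":["series"]}

```bash
mkdir -p pics; ls
cat > h.py <<'E'
import numpy as np,cv2
from station import arm
def K(m):
    f=192/np.tan(np.radians(m['fovy'])/2); return np.array([[f,0,m['cx']],[0,f,m['cy']],[0,0,1.]])
def ray(m,uv):
    p=cv2.undistortPoints(np.array(uv,float).reshape(-1,1,2),K(m),np.array(m['D'])).reshape(-1,2)
    T=np.array(m['pose']); d=np.c_[p,np.ones(len(p))]@T[:3,:3].T
    return T[:3,3],d
def onplane(m,uv,z):
    o,d=ray(m,uv); return o+d*((z-o[2])/d[:,2])[:,None]
def tri(m1,u1,m2,u2):
    o1,d1=ray(m1,[u1]);o2,d2=ray(m2,[u2]);d1,d2=d1[0],d2[0]
    s=np.linalg.lstsq(np.c_[d1,-d2],o2-o1,rcond=None)[0]
    a,b=o1+s[0]*d1,o2+s[1]*d2
    return (a+b)/2,np.linalg.norm(a-b)
E
python3 - <<'E'
from h import *
print(arm.get_state())
for n in("scene","side","wrist"):
    m=arm.camera_model(n); im=arm.grab_frame(n); cv2.imwrite(f'pics/{n}0.png',im); print(n,m['fovy'],m['D'],np.round(m['pose'],3).tolist())
a=[cv2.imread(f'pics/{n}0.png') for n in("scene","side")]
E
```

```text
pics
{'t': 0.0, 'q': array([ 2.88141984e-01,  3.59364124e-01,  1.10378865e-02, -3.23228012e-04,
       -1.22407543e+00, -2.88115106e-01]), 'qd': array([-0.00053798, -0.00021529, -0.00095556, -0.00048102, -0.00150315,
        0.00066038]), 'joint_efforts': array([-8.00930356e-04, -5.82726967e+01,  2.93058443e+01,  6.99745238e+00,
        6.93249181e-03, -2.06530804e-04]), 'eef_pos': array([ 6.74546695e-01, -5.15693779e-06,  2.47633090e-01]), 'ee_rot': array([ 3.13996714e+00, -1.64861023e-04, -1.57087940e+00]), 'force': array([ 0.17723614, -0.11742103, -0.0911729 ]), 'moment': array([-0.00564228, -0.0327167 ,  0.00122928]), 'gripper_force': 0.0, 'width': 0.08787511264428313}
scene 48.98285834811947 [-0.10118975  0.          0.          0.          0.        ] [[0.634, 0.648, -0.422, 0.951], [0.773, -0.541, 0.332, -0.318], [-0.013, -0.536, -0.844, 0.99], [0.0, 0.0, 0.0, 1.0]]
side 52.4571873802229 [-0.02595215  0.          0.          0.          0.        ] [[0.677, -0.431, 0.597, -0.082], [-0.736, -0.384, 0.557, -0.555], [-0.011, -0.817, -0.577, 0.674], [0.0, 0.0, 0.0, 1.0]]
wrist 69.73776883134758 [0.00335866 0.         0.         0.         0.        ] [[-1.0, 0.001, -0.001, 0.675], [0.001, 0.955, 0.298, -0.082], [0.001, 0.298, -0.955, 0.383], [0.0, 0.0, 0.0, 1.0]]
```

View pics/scene0.png

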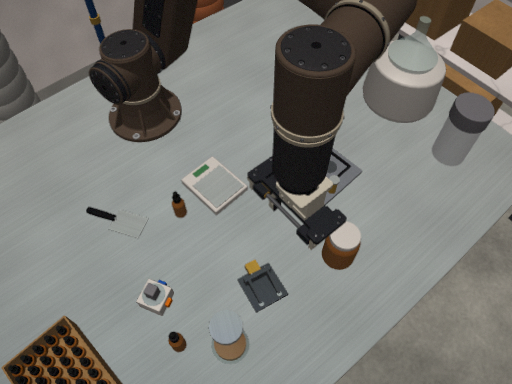

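View pics/side0.png

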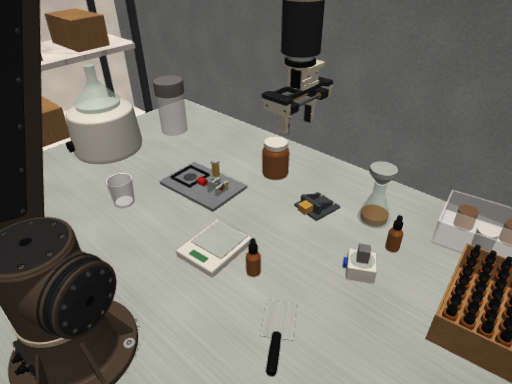

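View pics/wrist0.png

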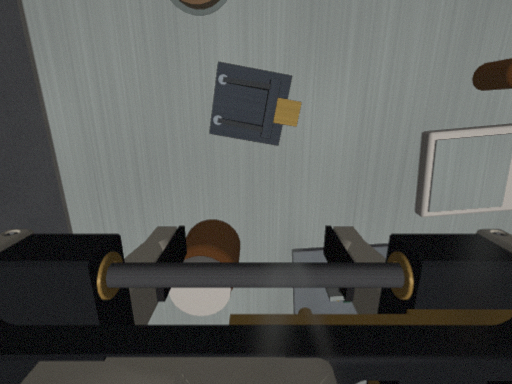

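The scene picture shows the cassette at about (154,295), with blue at (162,282) and orange at (168,302). The nose is at (252,267), droppers at (178,205) and (177,341), cup at (228,335). The side picture has the cassette at (362,263), nose (305,207) and station (203,185). The wrist picture has the bracket at (250,105), with its nose at (288,112).

Run:
```python
from h import *
S,D=arm.camera_model("scene"),arm.camera_model("side");W=arm.camera_model("wrist")
a,b=cv2.imread('pics/scene0.png'),cv2.imread('pics/side0.png')
def cen(im,lo,hi,box):
    x0,y0,x1,y1=box;h=cv2.cvtColor(im[y0:y1,x0:x1],cv2.COLOR_BGR2HSV);mk=cv2.inRange(h,lo,hi)
    n,l,s,c=cv2.connectedComponentsWithStats(mk);i=1+np.argmax(s[1:,4]);return c[i]+[x0,y0],s[i,4]
bs=cen(a,(100,120,60),(125,255,255),(130,260,190,320));os_=cen(a,(5,170,150),(18,255,255),(130,260,190,320))
bd=cen(b,(100,120,60),(125,255,255),(335,235,385,285))
print(bs,os_,bd)
print('blue tri',tri(S,bs[0],D,bd[0]))
print('orange z.022',onplane(S,[os_[0]],.022))
print('stem top tri',tri(S,(155,290),D,(364.5,248)))
print('nose scene z.032',onplane(S,[(252,266)],.032),'tri',tri(S,(252,267),D,(305,207)))
print('nose wrist',onplane(W,[(302,100),(298,126),(278,98),(272,123)],.032))
print('bracket back corners wrist z.008',onplane(W,[(218,63),(210,133)],.008))
for n,p in dict(d1=(180,215),d2=(178,350),cup=(230,355),jar=(338,263),).items(): print(n,onplane(S,[p],0))
print('station corners side z.012',onplane(D,[(160,183),(208,205),(247,185),(198,163)],.012))
print('scale,spat',onplane(S,[(181,185),(216,211),(248,185),(88,211),(147,225)],.0))
```

```text
(array([161.88888889, 281.83333333]), np.int32(18)) (array([167.5862069 , 301.37931034]), np.int32(29)) (array([344.93939394, 261.72727273]), np.int32(33))
blue tri (array([ 0.52516195, -0.2678418 ,  0.02343613]), np.float64(0.0018930924981888863))
orange z.022 [[ 0.5738687 -0.283282   0.022    ]]
stem top tri (array([ 0.5510155 , -0.29488702,  0.06627979]), np.float64(0.004868845541338286))
nose scene z.032 [[ 0.6346293  -0.07425067  0.032     ]] tri (array([ 0.63339256, -0.07369437,  0.02150943]), np.float64(0.000897286489344799))
nose wrist [[ 0.61716032 -0.08852364  0.032     ]
 [ 0.62057297 -0.05785476  0.032     ]
 [ 0.64626902 -0.09083754  0.032     ]
 [ 0.65297962 -0.06150512  0.032     ]]
bracket back corners wrist z.008 [[ 0.72006252 -0.13271365  0.008     ]
 [ 0.73422843 -0.04714841  0.008     ]]
d1 [[ 0.38542364 -0.12267839  0.        ]]
d2 [[ 0.6765167  -0.32840466  0.        ]]
cup [[ 0.7604201  -0.24264137  0.        ]]
jar [[0.75728628 0.10581219 0.        ]]
station corners side z.012 [[0.44559194 0.33601601 0.012     ]
 [0.46919407 0.1420342  0.012     ]
 [0.61525161 0.12903913 0.012     ]
 [0.60125849 0.33948967 0.012     ]]
scale,spat [[ 0.30613543 -0.06543614  0.        ]
 [ 0.43799599 -0.03986833  0.        ]
 [ 0.42800851  0.08031582  0.        ]
 [ 0.21035655 -0.31430098  0.        ]
 [ 0.3539267  -0.20895769  0.        ]]
```

arm_command(
  series=[0,0,0,0.4,0.3,0,1,0,0,0,0.4,0.3,0,1,0,0,0,0.4,0.3,0,1],
)

```text
t: 0.52
eef_pos: [0.645, -0.0401, 0.2487]
ee_rot: [-3.141, 0.0, -1.571]
force: [0.3, -0.6, 0.5]
width: 0.0877
gripper_force: 0.0
```

Run:
```python
from h import *
import pickle
m=arm.camera_model("wrist");im=arm.grab_frame("wrist");cv2.imwrite('pics/wA.png',im);pickle.dump(m,open('wA.pkl','wb'));print(arm.get_state()['eef_pos'])
```

```text
[ 0.64523268 -0.03980971  0.24851316]
```

arm_command(
  series=[0,0,0,0.6,0.4,0,1,0,0,0,1,0.9,0,1,0,0,0,1,0.9,0,1,0,0,0,1,0.9,0,1],
)

```text
t: 1.08
eef_pos: [0.5553, -0.14, 0.2489]
ee_rot: [-3.141, 0.0, -1.571]
force: [0.5, 0.3, -0.2]
width: 0.0875
gripper_force: 0.0
```

arm_command(
  series=[0,0,0,0.6,0,0,1,0,0,0,0.6,0,0,1,0,0,0,0.6,0,0,1],
)

```text
t: 1.45
eef_pos: [0.5559, -0.1994, 0.2479]
ee_rot: [3.141, 0.0, -1.571]
force: [-0.0, 0.3, 0.5]
width: 0.0876
gripper_force: 0.0
```

Run:
```python
from h import *
import pickle
m=arm.camera_model("wrist");im=arm.grab_frame("wrist");pickle.dump(m,open('wB.pkl','wb'));s=arm.get_state();print(s['t'],s['eef_pos'],s['ee_rot'])
cv2.imwrite('pics/wB.png',im)
A=cv2.imread('pics/wA.png')
cv2.imwrite('pics/AB.png',np.vstack([cv2.resize(A[40:240,130:380],(750,600),interpolation=cv2.INTER_CUBIC)[:300*1] if 0 else cv2.resize(A[60:260,140:390],(375,300)),cv2.resize(im[0:240],(640,300))[:, :375] if 0 else cv2.resize(im[40:240,140:390],(375,300))]))
```

```text
1.5 [ 0.55581256 -0.19904361  0.24811895] [ 3.14110944e+00  1.50197974e-04 -1.56999516e+00]
```

View pics/AB.png

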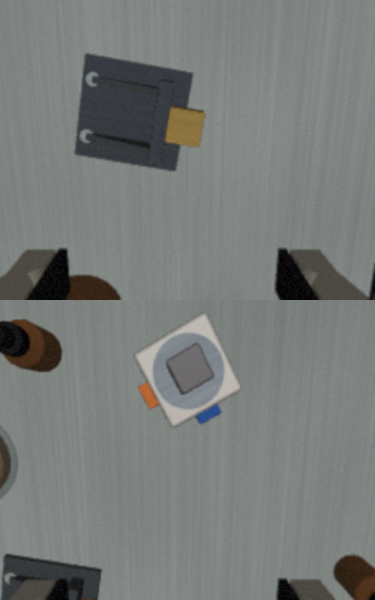

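The upper half shows the bracket with its nose at crop (185,127), pointing to image right (world -x). The lower half shows the cassette at crop (188,368), turned about 28°, orange tab at (149,395) and blue at (208,413). Now the precise corners.

Run:
```python
from h import *
import pickle
mA,mB=pickle.load(open('wA.pkl','rb')),pickle.load(open('wB.pkl','rb'))
A,B,W0=[cv2.imread(f'pics/{n}.png') for n in('wA','wB','wrist0')]
def rect(mask,box):
    x0,y0,x1,y1=box;c=max(cv2.findContours(mask[y0:y1,x0:x1],cv2.RETR_EXTERNAL,cv2.CHAIN_APPROX_NONE)[0],key=cv2.contourArea)
    r=cv2.minAreaRect(c+np.array([x0,y0],np.int32));return r,cv2.boxPoints(r)
def show(n,m,mask,box,z):
    r,p=rect(mask,box);P=onplane(m,p,z);e=np.diff(np.vstack([P,P[:1]]),axis=0)[:,:2]
    print(n,np.round(r[0],1),'c',np.round(P.mean(0),4),'len',np.round(np.hypot(*e.T),4),'ang',np.round(np.degrees(np.arctan2(e[:,1],e[:,0])),1));return r[0]
hA,hB,h0=[cv2.cvtColor(i,cv2.COLOR_BGR2HSV) for i in(A,B,W0)]
nA=show('noseA',mA,cv2.inRange(hA,(12,110,80),(30,255,255)),(230,110,290,175),.032)
m0=dict(mA);T=np.array(mA['pose']).copy();T[:3,3]+=np.array([.67455,0,.24763])-np.array([.64523,-.03981,.24851]);m0['pose']=T
n0=show('nose0',m0,cv2.inRange(h0,(12,110,80),(30,255,255)),(260,85,320,140),.032)
print('nose tri',tri(mA,nA,m0,n0))
k=show('bracketA',mA,cv2.inRange(A,(0,0,0),(95,85,85))|cv2.inRange(hA,(12,110,80),(30,255,255))*0,(180,90,275,180),.008)
b=(140,40,310,140)
body=cv2.inRange(hB,(0,0,145),(180,60,255));g=hB[60,300];print('bg',g,'body',hB[60,255],hB[90,256],'stem',hB[84,266])
for z in(.04,):
    show('body',mB,cv2.inRange(B,(150,165,170),(255,255,255)),b,z)
stem=cv2.inRange(hB,(0,0,0),(180,255,125));show('stem',mB,stem,(245,62,290,108),.076)
show('orange',mB,cv2.inRange(hB,(3,150,90),(20,255,255)),(220,85,260,125),.03)
show('blue',mB,cv2.inRange(hB,(100,150,60),(125,255,255)),(255,100,300,140),.03)
v=np.hstack([cv2.resize(A[85:185,170:300],None,fx=3,fy=3,interpolation=2),cv2.resize(B[40:140,215:315],None,fx=3,fy=3,interpolation=2)]);cv2.imwrite('pics/z1.png',v)
```

```text
noseA [262.6 144.2] c [ 0.635  -0.0752  0.032 ] len [0.0296 0.0289 0.0297 0.0297] ang [-99.8 170.7  81.6  -9.6]
nose0 [286.6 111.9] c [ 0.6353 -0.0747  0.032 ] len [0.0293 0.0286 0.0295 0.0293] ang [-100.6  169.3   80.8  -11. ]
nose tri (array([ 0.63491716, -0.07484169,  0.02830134]), np.float64(4.220650408662917e-05))
bracketA [228.9 135.2] c [ 0.6798 -0.0826  0.008 ] len [0.089  0.0986 0.0901 0.1058] ang [-104.1  170.4   80.6  -10.3]
bg [ 75   8 125] body [ 20  19 124] [ 0  5 94] stem [  0   5 109]
body [265.4  86.1] c [ 0.5433 -0.3022  0.04  ] len [0.0594 0.0602 0.0623 0.0616] ang [-153.6  122.1   27.9  -60.7]
stem [266.   85.5] c [ 0.544  -0.3012  0.076 ] len [0.0267 0.0274 0.0274 0.0277] ang [-155.2  119.4   25.5  -62. ]
orange [238.6 103.2] c [ 0.5755 -0.2841  0.03  ] len [0.0076 0.0187 0.0077 0.0188] ang [-155.   117.1   25.5  -63.3]
blue [278.8 115.6] c [ 0.526  -0.2695  0.03  ] len [0.0186 0.007  0.0187 0.007 ] ang [-151.6  121.4   28.6  -59.4]
```

View pics/z1.png

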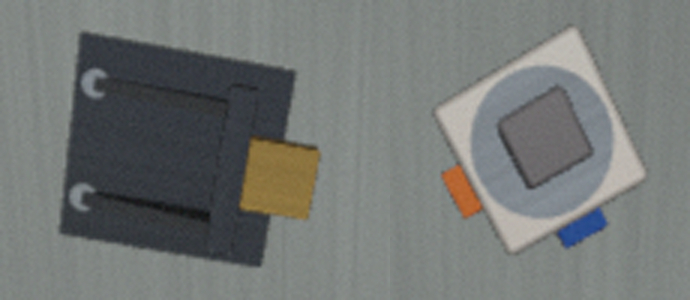

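arm_command(
  series=[0,0,-0.11,0.4,0.3,0.4,1,0,0,-0.22,0.485,0.39,0.5,1,0,0,-0.311,0.485,0.39,0.5,1,0,0,-0.311,0.485,0.39,0.5,1],
)

```text
t: 2.0
eef_pos: [0.5166, -0.2476, 0.1986]
ee_rot: [-3.142, -0.0, -1.082]
force: [0.6, 0.2, 0.0]
width: 0.0877
gripper_force: 0.0
```

```bash
cat >> h.py <<'E'
def rect(mask,box):
    x0,y0,x1,y1=box;c=max(cv2.findContours(mask[y0:y1,x0:x1],cv2.RETR_EXTERNAL,cv2.CHAIN_APPROX_NONE)[0],key=cv2.contourArea)
    r=cv2.minAreaRect(c+np.array([x0,y0],np.int32));return r,cv2.boxPoints(r)
def show(n,m,mask,box,z):
    r,p=rect(mask,box);P=onplane(m,p,z);e=np.diff(np.vstack([P,P[:1]]),axis=0)[:,:2]
    print(n,np.round(r[0],1),'c',np.round(P.mean(0),4),'len',np.round(np.hypot(*e.T),4),'ang',np.round(np.degrees(np.arctan2(e[:,1],e[:,0])),1));return r[0]
E
python3 - <<'E'
from h import *
import pickle
mB=pickle.load(open('wB.pkl','rb'));B=cv2.imread('pics/wB.png');hB=cv2.cvtColor(B,40)
m=arm.camera_model("wrist");im=arm.grab_frame("wrist");s=arm.get_state();print(s['t'],s['eef_pos'],s['ee_rot'])
cv2.imwrite('pics/wC.png',im);pickle.dump(m,open('wC.pkl','wb'));h=cv2.cvtColor(im,40)
O=lambda h:cv2.inRange(h,(3,150,90),(20,255,255));U=lambda h:cv2.inRange(h,(100,150,60),(125,255,255))
F=(160,0,350,230)
ob,bb=rect(O(hB),(220,85,260,125))[0][0],rect(U(hB),(255,100,300,140))[0][0]
oc=show('o',m,O(h),F,.03);bc=show('b',m,U(h),F,.03)
print(tri(mB,ob,m,oc),tri(mB,bb,m,bc))
E
```

```text
2.05 [ 0.51667203 -0.24762509  0.19872812] [-3.14127621e+00 -2.42793296e-04 -1.08400175e+00]
o [221.7 127. ] c [ 0.5757 -0.284   0.03  ] len [0.0072 0.0192 0.0073 0.0193] ang [-147.4  121.    32.7  -59.4]
b [256.  160.5] c [ 0.5259 -0.2691  0.03  ] len [0.0178 0.0057 0.0179 0.0057] ang [-152.   118.6   28.   -62.4]
(array([ 0.5755411 , -0.28418082,  0.03116781]), np.float64(0.00024728180408053427)) (array([ 0.52622332, -0.2696323 ,  0.03285795]), np.float64(6.1003085638309404e-05))
```

View pics/wC.png

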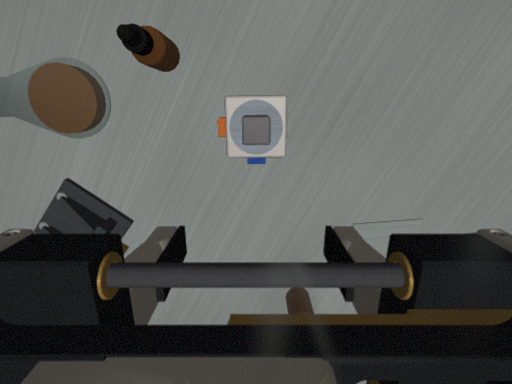

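The cassette now stands square in the picture: body (226–286, 96–157), stem centre (256,130), orange left, blue below. Measured tab height (31 mm top edge) agrees with the text. Next: exact stem position and top height, from both views.

Run:
```python
from h import *
import pickle
mB,m=[pickle.load(open(f'w{k}.pkl','rb')) for k in'BC'];B,C=[cv2.imread(f'pics/w{k}.png') for k in'BC']
g=cv2.cvtColor(C,6);print(g[130,222:290:3],g[92:162:3,256])
r=show('stem',m,cv2.inRange(g,0,90),(240,112,273,148),.076)
q=show('body',m,cv2.inRange(C,(165,165,165),(255,255,255)),(215,85,295,170),.04)
hB=cv2.cvtColor(B,40);sB=rect(cv2.inRange(hB,(0,0,0),(180,255,125)),(245,62,290,108))[0][0]
print(tri(mB,sB,m,r))
```

```text
[114  98 173 124 127 129 127  85 102 101 104 104 105 107 105 107  95 133
 131 128 149 145 128] [128 107 181 132 135 131 125 124  70 106 105 104 103 104 106 103 103  87
 135 133 130 166  72  66]
stem [255.5 129.5] c [ 0.5441 -0.3018  0.076 ] len [0.0244 0.026  0.0251 0.026 ] ang [-152.   118.9   28.   -62.8]
body [255.5 125.5] c [ 0.5442 -0.3023  0.04  ] len [0.0576 0.0579 0.0612 0.0579] ang [-152.   119.8   28.   -63.7]
(array([ 0.54393409, -0.30168241,  0.0712279 ]), np.float64(0.00015331706348782696))
```

arm_command(
  series=[0,0,0,0.61,0.01,0.2,1,0,0,0,0.61,0.01,0.6,1,0,0,0,0.61,0.01,0.8,1,0,0,0,0.61,0.01,0.8,1],
)

```text
t: 2.55
eef_pos: [0.5432, -0.302, 0.1169]
ee_rot: [3.139, 0.002, -1.084]
force: [-0.2, -0.0, 0.6]
width: 0.0878
gripper_force: 0.0
```

arm_command(
  series=[0,0,0,0,0,0.3,1,0,0,0,0,0,0.52,1,0,0,0,0,0,0.52,1],
)

```text
t: 2.92
eef_pos: [0.5438, -0.3023, 0.0665]
ee_rot: [3.141, 0.001, -1.083]
force: [-0.6, 0.2, -0.3]
width: 0.0872
gripper_force: 0.0
```

Well placed. Close with 60 N.

arm_command(
  series=[0,0,0,0,0,0,0.6,0,0,0,0,0,0,0.2,0,0,0,0,0,0,0.2,0,0,0,0,0,0,0.2,0,0,0,0,0,0,0.2,0,0,0,0,0,0,0.2],
  force=60,
)

```text
t: 3.68
eef_pos: [0.5437, -0.3029, 0.0666]
ee_rot: [3.142, 0.0, -1.082]
force: [-0.6, -0.1, -0.7]
width: 0.0329
gripper_force: 0.0
```

arm_command(
  series=[0,0,0,0,0,0,0.1,0,0,0,0,0,0,0.1,0,0,0,0,0,0,0.1],
  force=60,
)

```text
t: 4.05
eef_pos: [0.5438, -0.3029, 0.0665]
ee_rot: [-3.142, -0.0, -1.082]
force: [2.0, -0.9, -0.2]
width: 0.0257
gripper_force: 60.0
```

arm_command(
  series=[0,0,0,0,0,-0.2,0.1,0,0,0,-0.1,-0.1,-0.4,0.1,0,0,0,-0.5,-0.3,-0.4,0.1,0,0,0,-0.8,-0.5,-0.4,0.1,0,0,0,-1,-0.6,-0.4,0.1],
)

```text
t: 4.68
eef_pos: [0.5495, -0.1849, 0.1064]
ee_rot: [3.141, 0.0, -1.082]
force: [0.8, -0.2, -1.8]
width: 0.0256
gripper_force: 60.0
```

arm_command(
  series=[0,0,0.1,-0.3,-0.2,0,0.1,0,0,0.2,-0.6,-0.4,0,0.1,0,0,0.3,-0.9,-0.6,0,0.1,0,0,0.422,-1,-0.6,0,0.1,0,0,0.422,-1,-0.6,0,0.1],
)

```text
t: 5.3
eef_pos: [0.5553, -0.0693, 0.1063]
ee_rot: [3.141, -0.0, -1.743]
force: [-0.2, -0.5, -1.5]
width: 0.0257
gripper_force: 60.0
```

Run:
```python
from h import *
s=arm.get_state();print(s['t'],s['eef_pos'],s['ee_rot'],s['force'],s['width'])
for n in('side','wrist'): cv2.imwrite(f'pics/{n}D.png',arm.grab_frame(n))
a=cv2.imread('pics/sideD.png')[90:290,180:450];b=cv2.imread('pics/wristD.png')
cv2.imwrite('pics/D.png',np.hstack([cv2.resize(a,(405,300)),cv2.resize(b,(395,300))]))
```

```text
5.3 [ 0.55526227 -0.06928131  0.10632864] [ 3.14070167e+00 -1.36987909e-04 -1.74283713e+00] [-0.22874917 -0.52303562 -1.46540974] 0.02568626735243754
```

View pics/D.png

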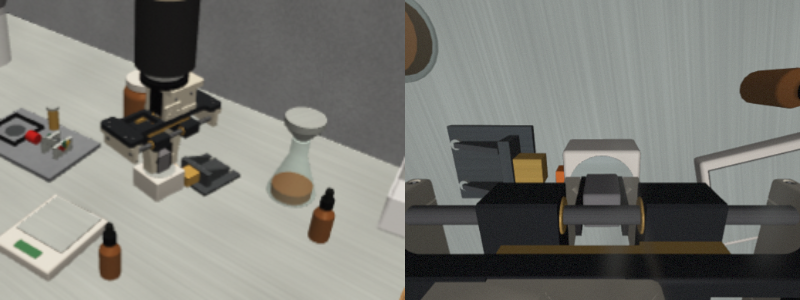

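The side view shows the cassette hanging upright in the gripper, just before the nose. The wrist view shows nose (530,168) and the orange tab (560,174) facing it. I'll check alignment from this frame.

Run:
```python
from h import *
m=arm.camera_model("wrist");im=cv2.imread('pics/wristD.png');h=cv2.cvtColor(im,40)
show('nose',m,cv2.inRange(h,(12,110,80),(30,255,255)),(130,180,190,240),.032)
show('orange',m,cv2.inRange(h,(3,150,90),(11,255,255)),(185,200,215,250),.066)
c,p=rect(cv2.inRange(h,(3,150,90),(11,255,255)),(185,200,215,250));print(p)
c,p=rect(cv2.inRange(h,(12,110,80),(30,255,255)),(130,180,190,240));print(p)
```

```text
nose [159.5 216.5] c [ 0.6339 -0.0783  0.032 ] len [0.0314 0.0293 0.0326 0.0295] ang [ 170.2   75.6   -9.8 -106.8]
orange [201.  224.5] c [ 0.5922 -0.0795  0.066 ] len [0.0129 0.0069 0.0129 0.007 ] ang [-103.4  170.2   77.2   -9.8]
[[196. 233.]
 [196. 216.]
 [206. 216.]
 [206. 233.]]
[[140. 200.]
 [179. 200.]
 [179. 233.]
 [140. 233.]]
```

arm_command(
  series=[0,0,0,-0.08,0,0.2,0.1,0,0,0,-0.08,0,0.38,0.1,0,0,0,-0.08,0,0.38,0.1],
)

```text
t: 5.78
eef_pos: [0.5568, -0.0629, 0.0677]
ee_rot: [3.14, -0.001, -1.743]
force: [-0.4, -0.7, -1.3]
width: 0.0258
gripper_force: 60.0
```

arm_command(
  series=[0,0,0,0,-0.1,0,0.1,0,0,0,0,-0.2,0,0.1,0,0,0,0,-0.24,0,0.1,0,0,0,0,-0.24,0,0.1],
)

```text
t: 6.28
eef_pos: [0.5806, -0.0664, 0.0684]
ee_rot: [3.141, -0.0, -1.745]
force: [-1.9, -0.8, -1.2]
width: 0.0254
gripper_force: 60.0
```

arm_command(
  series=[0,0,0,0,-0.02,0,0.1,0,0,0,0,-0.04,0,0.1,0,0,0,0,-0.04,0,0.1],
)

```text
t: 6.65
eef_pos: [0.5838, -0.067, 0.0683]
ee_rot: [3.14, -0.0, -1.745]
force: [-4.8, -0.3, -0.7]
width: 0.0258
gripper_force: 60.0
```

arm_command(
  series=[0,0,0,0,-0.02,0,0.1,0,0,0,0,-0.03,0,0.1,0,0,0,0,-0.03,0,0.1],
)

```text
t: 7.02
eef_pos: [0.5868, -0.0675, 0.0683]
ee_rot: [3.14, -0.0, -1.745]
force: [-5.9, 1.0, -0.4]
width: 0.0255
gripper_force: 60.0
```

arm_command(
  series=[0,0,0,0,-0.015,0,0.1,0,0,0,0,-0.015,0,0.1],
)

```text
t: 7.28
eef_pos: [0.587, -0.0677, 0.0681]
ee_rot: [3.138, -0.001, -1.746]
force: [-9.2, 2.0, 3.4]
width: 0.0249
gripper_force: 60.0
```

arm_command(
  series=[0,0,0,0,-0.01,0,0.1,0,0,0,0,-0.01,0,0.1],
)

```text
t: 7.52
eef_pos: [0.5872, -0.0678, 0.068]
ee_rot: [3.136, -0.001, -1.746]
force: [-11.5, 4.1, 5.3]
width: 0.0255
gripper_force: 60.0
```

arm_command(
  series=[0,0,0,0,-0.01,0,0.1,0,0,0,0,-0.01,0,0.1],
)

```text
t: 7.78
eef_pos: [0.5873, -0.0679, 0.0678]
ee_rot: [3.135, -0.001, -1.746]
force: [-14.8, 3.9, 6.9]
width: 0.0257
gripper_force: 60.0
```

arm_command(
  series=[0,0,0,0,0.1,0,0.1,0,0,0,0,0.4,-0.1,0.1,0,0,0,0,0.5,-0.4,0.1,0,0,0,0,0.5,-0.4,0.1],
)

```text
t: 8.28
eef_pos: [0.5442, -0.0588, 0.1115]
ee_rot: [-3.134, 0.002, -1.744]
force: [-0.1, 0.3, -2.0]
width: 0.0258
gripper_force: 60.0
```

Run:
```python
from h import *
s=arm.get_state();print(s['t'],s['eef_pos'],s['ee_rot'],s['force'],s['width'])
for n in('side','wrist'): cv2.imwrite(f'pics/{n}E.png',arm.grab_frame(n))
a=cv2.imread('pics/sideE.png')[120:270,200:350];b=cv2.imread('pics/wristE.png')[150:300,150:350]
cv2.imwrite('pics/E.png',np.hstack([cv2.resize(a,(300,300)),cv2.resize(b,(400,300))]))
```

```text
8.275 [ 0.54416981 -0.05877101  0.11145655] [-3.13447069e+00  2.31486760e-03 -1.74398327e+00] [-0.10793175  0.33142287 -2.01273858] 0.025832009458387217
```

View pics/E.png

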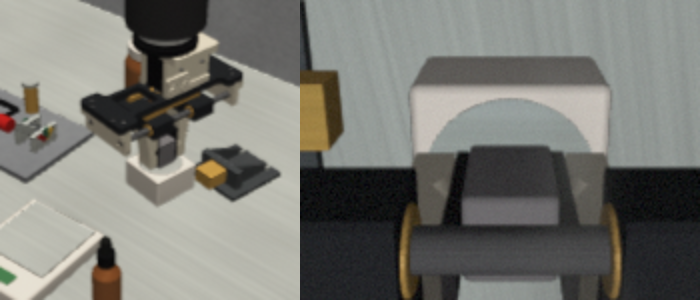

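arm_command(
  series=[0,0,0.12,0,0,0,0.1,0,0,0.24,0,0,0,0.1,0,0,0.35,0,0,0,0.1,0,0,0.47,0,0,0,0.1,0,0,0.59,0,0,0,0.1,0,0,0.7,0,0,0,0.1,0,0,0.82,0,0,0,0.1,0,0,0.9,0,0,0,0.1],
)

```text
t: 9.38
eef_pos: [0.5422, -0.0594, 0.1075]
ee_rot: [-3.141, -0.001, 3.119]
force: [-0.9, 0.2, -2.1]
width: 0.0258
gripper_force: 60.0
```

arm_command(
  series=[0,0,0.1,0,0,0,0.1,0,0,0.1,0,0,0,0.1,0,0,0.1,0,0,0,0.1],
)

```text
t: 9.75
eef_pos: [0.542, -0.0594, 0.108]
ee_rot: [-3.141, -0.0, 2.97]
force: [0.2, -0.6, -1.9]
width: 0.0255
gripper_force: 60.0
```

Run:
```python
from h import *
s=arm.get_state();print(s['t'],s['eef_pos'],s['ee_rot'],s['q'])
m=arm.camera_model("scene");im=arm.grab_frame("scene");cv2.imwrite('pics/sceneF.png',im)
p,yaw=s['eef_pos'],s['ee_rot'][2]
u=np.array([np.cos(np.radians(-9.9)),np.sin(np.radians(-9.9))]);v=np.array([-u[1],u[0]])
n=np.array([.6205,-.0726]);d=n-p[:2];tx=np.array([np.cos(yaw),np.sin(yaw)]);ty=np.array([np.sin(yaw),-np.cos(yaw)])
print('along',d@u,'lat',d@v,'tx.u',tx@u,'ty.v',ty@v)
```

```text
9.75 [ 0.54203133 -0.059432    0.10799368] [-3.14134758e+00 -4.87522936e-04  2.97048513e+00] [ 2.50241996e-01  2.83179232e-01 -4.56264798e-01  3.27989819e-05
 -8.31897414e-01 -1.99216789e+00]
along 0.07956417695283786 lat 0.0005191310695594163 tx.u -0.9999985886865984 ty.v 0.9999985886865984
```

arm_command(
  series=[0,0,0,-0.1,0,0.2,0.1,0,0,0,-0.2,0,0.4,0.1,0,0,0,-0.2,0,0.4,0.1],
)

```text
t: 10.18
eef_pos: [0.5616, -0.063, 0.0675]
ee_rot: [-3.141, -0.002, 2.969]
force: [-0.4, 0.1, -0.9]
width: 0.0254
gripper_force: 60.0
```

arm_command(
  series=[0,0,0,-0.1,0,0,0.1,0,0,0,-0.16,0,0,0.1,0,0,0,-0.16,0,0,0.1],
)

```text
t: 10.55
eef_pos: [0.5779, -0.0656, 0.0689]
ee_rot: [3.141, 0.001, 2.967]
force: [-0.1, 0.0, -2.3]
width: 0.0259
gripper_force: 60.0
```

arm_command(
  series=[0,0,0,-0.02,0,0,0.1,0,0,0,-0.04,0,0,0.1,0,0,0,-0.04,0,0,0.1],
)

```text
t: 10.92
eef_pos: [0.5803, -0.0663, 0.0684]
ee_rot: [-3.141, -0.002, 2.967]
force: [-5.5, 1.1, -0.2]
width: 0.0257
gripper_force: 60.0
```

arm_command(
  series=[0,0,0,-0.02,0,0,0.1,0,0,0,-0.04,0,0,0.1,0,0,0,-0.04,0,0,0.1],
)

```text
t: 11.3
eef_pos: [0.5845, -0.067, 0.0684]
ee_rot: [-3.141, -0.001, 2.967]
force: [-5.3, 0.6, -0.3]
width: 0.0256
gripper_force: 60.0
```

arm_command(
  series=[0,0,0,-0.02,0,0,0.1,0,0,0,-0.02,0,0,0.1],
)

```text
t: 11.55
eef_pos: [0.5849, -0.0673, 0.0681]
ee_rot: [-3.141, -0.004, 2.967]
force: [-9.3, 4.4, 3.8]
width: 0.0259
gripper_force: 60.0
```

arm_command(
  series=[0,0,0,-0.015,0,0,0.1,0,0,0,-0.015,0,0,0.1],
)

```text
t: 11.8
eef_pos: [0.5851, -0.0674, 0.0678]
ee_rot: [-3.141, -0.006, 2.966]
force: [-12.8, 5.9, 6.0]
width: 0.0258
gripper_force: 60.0
```

arm_command(
  series=[0,0,0,-0.01,0,0,0.1,0,0,0,-0.01,0,0,0.1],
)

```text
t: 12.05
eef_pos: [0.5853, -0.0675, 0.0677]
ee_rot: [-3.14, -0.008, 2.966]
force: [-16.6, 6.2, 7.7]
width: 0.026
gripper_force: 60.0
```

arm_command(
  series=[0,0,0,-0.01,0,0,0.1,0,0,0,-0.01,0,0,0.1],
)

```text
t: 12.3
eef_pos: [0.5854, -0.0677, 0.0675]
ee_rot: [-3.14, -0.009, 2.966]
force: [-18.4, 7.0, 8.6]
width: 0.0258
gripper_force: 60.0
```

Both stops rose clearly, but blue stopped about 2 mm sooner than expected. I'll set the cassette on the bench and check both tabs.

arm_command(
  series=[0,0,0,0.1,0,0,0.1,0,0,0,0.3,0,0,0.1,0,0,0,0.4,0,0,0.1,0,0,0,0.4,0,0,0.1],
)

```text
t: 12.8
eef_pos: [0.5516, -0.0609, 0.0691]
ee_rot: [3.141, 0.001, 2.968]
force: [0.5, -0.1, -1.6]
width: 0.0255
gripper_force: 60.0
```

arm_command(
  series=[0,0,0,0,0,0.01,0.1,0,0,0,0,0,0.02,0.1,0,0,0,0,0,0.02,0.1],
)

```text
t: 13.18
eef_pos: [0.5515, -0.0611, 0.0663]
ee_rot: [-3.141, -0.0, 2.967]
force: [0.1, -0.0, -2.2]
width: 0.0259
gripper_force: 60.0
```

arm_command(
  series=[0,0,0,0,0,0.01,0.1,0,0,0,0,0,0.01,0.1],
)

```text
t: 13.42
eef_pos: [0.5515, -0.0611, 0.0661]
ee_rot: [-3.141, 0.0, 2.967]
force: [-2.7, -1.0, 4.6]
width: 0.0257
gripper_force: 60.0
```

arm_command(
  series=[0,0,0,0,0,0,0.5,0,0,0,0,0,0,1,0,0,0,0,0,0,1,0,0,0,0,0,0,1],
)

```text
t: 13.92
eef_pos: [0.5513, -0.061, 0.0655]
ee_rot: [3.142, 0.0, 2.967]
force: [0.3, 0.2, -0.9]
width: 0.0602
gripper_force: 0.0
```

arm_command(
  series=[0,0,0,0,0,-0.3,1,0,0,0,0,0,-0.7,1,0,0,0.1,0.2,0,-0.7,1,0,0,0.1,0.4,0,-0.7,1,0,0,0,-0.5,0,-0.7,1,0,0,0,-0.5,0,-0.7,1,0,0,0,-0.5,0,-0.7,1],
)

```text
t: 14.8
eef_pos: [0.6019, -0.07, 0.1349]
ee_rot: [-3.141, -0.0, 2.967]
force: [-1.4, -0.1, -0.8]
width: 0.0874
gripper_force: 0.0
```

Run:
```python
from h import *
import pickle
s=arm.get_state();print(s['t'],s['eef_pos'],s['ee_rot'])
m=arm.camera_model("wrist");im=arm.grab_frame("wrist");cv2.imwrite('pics/wG.png',im);pickle.dump(m,open('wG.pkl','wb'))
cv2.imwrite('pics/G.png',im)
```

```text
14.8 [ 0.60192865 -0.07001054  0.1348623 ] [-3.14125138e+00 -2.40671412e-04  2.96655060e+00]
```

View pics/G.png

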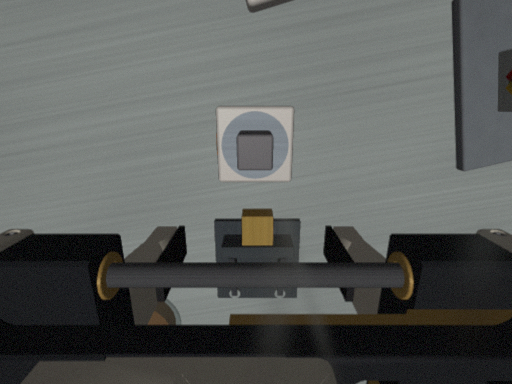

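The cassette stands flat and square, body at (217–293, 106–182). No coloured tab sticks out, but this angle hides up to about 3 mm. I'll turn the camera to look past both faces.

arm_command(
  series=[0,0,-0.12,0,0.3,0,1,0,0,-0.24,0,0.3,0,1,0,0,-0.35,0,0.3,0,1,0,0,-0.47,0,0.3,0,1,0,0,-0.59,0,0.3,0,1,0,0,-0.7,0,0.3,0,1,0,0,-0.82,0,0.3,0,1,0,0,-0.93,0,0.3,0,1],
)

```text
t: 15.85
eef_pos: [0.6047, -0.04, 0.1357]
ee_rot: [3.141, 0.0, -1.849]
force: [-0.1, -0.6, -0.4]
width: 0.0875
gripper_force: 0.0
```

arm_command(
  series=[0,0,-0.07,0,0,0,1,0,0,-0.07,0,0,0,1,0,0,-0.07,0,0,0,1],
)

```text
t: 16.23
eef_pos: [0.6053, -0.0401, 0.1357]
ee_rot: [3.141, 0.0, -1.748]
force: [-0.1, -0.2, 0.1]
width: 0.0877
gripper_force: 0.0
```

Run:
```python
from h import *
import pickle
s=arm.get_state();print(s['t'],s['eef_pos'],s['ee_rot'])
m=arm.camera_model("wrist");im=arm.grab_frame("wrist");cv2.imwrite('pics/wH.png',im);pickle.dump(m,open('wH.pkl','wb'))
h=cv2.cvtColor(im,40)
for n,mk in(('o',cv2.inRange(h,(3,150,60),(14,255,255))),('b',cv2.inRange(h,(100,110,40),(128,255,255)))):
    k,l,st,c=cv2.connectedComponentsWithStats(mk);[print(n,st[i],c[i].round(1)) for i in range(1,k) if st[i,4]>4]
w=cv2.inRange(im,(165,165,165),(255,255,255));k,l,st,c=cv2.connectedComponentsWithStats(w);[print('w',st[i],c[i].round(1)) for i in range(1,k) if st[i,4]>60]
```

```text
16.225 [ 0.60527635 -0.04006123  0.1356649 ] [ 3.14149160e+00  8.93647300e-05 -1.74759493e+00]
o [297 127  24   2  46] [308.5 127.5]
b [270 154   2  22  42] [270.5 164.5]
w [ 275  132   73   68 1002] [302.  153.8]
w [427 160  11  27  64] [430.6 169.7]
w [317 171  27  29 159] [334.5 191. ]
```

Run:
```python
from h import *
import pickle
m=pickle.load(open('wH.pkl','rb'));im=cv2.imread('pics/wH.png');g=cv2.cvtColor(im,6)
h=cv2.cvtColor(im,40)
print(h[165,262:282].tolist());print(h[120:138,308].tolist())
st=onplane(m,[(270,165),(272,165),(308,127),(308,129)],.03);print(st.round(4))
# body top corner edges: sub-pixel by rays at z=.04 on body left edge and top edge
T=np.linalg.inv(np.array(m['pose']))
def pr(P): return cv2.projectPoints(np.array(P,float),cv2.Rodrigues(T[:3,:3])[0],T[:3,3],K(m),np.array(m['D']))[0].reshape(-1,2)
c=np.array([.5515,-.061]);u=np.array([.985,-.172]);v=np.array([.172,.985])
for p in(.0015,.0035,.0095):
    f=lambda d,a,z:[*(c+d*a),z]
    print(p,'blue face top/bot, body top/mid',pr([f(u,.032+p,.03),f(u,.032+p,.014),f(u,.032,.04),f(u,.032,.03),f(-v,.032+p,.03),f(-v,.032+p,.014),f(-v,.032,.04),f(-v,.032,.03)]).round(1).tolist())
```

```text
[[72, 9, 146], [77, 12, 143], [70, 5, 141], [78, 9, 143], [70, 11, 142], [72, 9, 145], [60, 7, 143], [105, 32, 96], [110, 177, 105], [110, 159, 120], [109, 38, 95], [20, 22, 138], [16, 20, 162], [18, 17, 179], [20, 16, 188], [30, 3, 162], [103, 15, 150], [100, 21, 145], [98, 21, 145], [95, 20, 142]]
[[68, 14, 143], [75, 11, 141], [69, 12, 143], [66, 9, 143], [73, 16, 141], [77, 12, 143], [6, 65, 98], [11, 193, 144], [11, 187, 181], [9, 83, 123], [18, 10, 127], [19, 18, 154], [19, 16, 175], [15, 16, 189], [18, 17, 183], [30, 2, 155], [102, 23, 147], [105, 24, 147]]
[[ 0.5865 -0.0687  0.03  ]
 [ 0.5848 -0.0684  0.03  ]
 [ 0.5493 -0.0956  0.03  ]
 [ 0.5495 -0.0939  0.03  ]]
0.0015 blue face top/bot, body top/mid [[272.6, 166.7], [271.6, 163.1], [275.1, 169.2], [274.3, 166.7], [312.4, 128.1], [308.9, 126.7], [314.7, 130.9], [312.3, 129.9]]
0.0035 blue face top/bot, body top/mid [[270.4, 166.7], [269.5, 163.1], [275.1, 169.2], [274.3, 166.7], [312.5, 125.7], [309.0, 124.5], [314.7, 130.9], [312.3, 129.9]]
0.0095 blue face top/bot, body top/mid [[263.6, 166.7], [263.1, 163.2], [275.1, 169.2], [274.3, 166.7], [312.9, 118.4], [309.3, 117.7], [314.7, 130.9], [312.3, 129.9]]
```

Run:
```python
from h import *
import pickle
for n,bx,sb in(('G',(205,95,305,195),(230,125,280,175)),('H',(262,118,365,225),(285,135,345,205))):
    m=pickle.load(open(f'w{n}.pkl','rb'));im=cv2.imread(f'pics/w{n}.png')
    show(n,m,cv2.inRange(im,(145,152,152),(255,255,255)),bx,.04)
    show(n,m,cv2.inRange(cv2.cvtColor(im,6),0,90),sb,.076)
m=pickle.load(open('wG.pkl','rb'));print(onplane(m,[(217,106),(293,106),(292,182),(218,182)],.04).mean(0))
```

```text
G [254. 144.] c [ 0.5532 -0.063   0.04  ] len [0.0592 0.0596 0.064  0.0596] ang [  79.9   -7.8 -100.   167.6]
G [254.5 149.5] c [ 0.5515 -0.0622  0.076 ] len [0.0242 0.0275 0.0252 0.0275] ang [  79.9   -9.  -100.   168.8]
H [311. 166.] c [ 0.5525 -0.0627  0.04  ] len [0.0609 0.0613 0.0657 0.061 ] ang [169.8  85.6 -10.1 -99. ]
H [308.5 165.8] c [ 0.5603 -0.0728  0.076 ] len [0.0325 0.0243 0.0334 0.0251] ang [-148.4  122.7   33.   -59.4]
[ 0.55345998 -0.06217036  0.04      ]
```

arm_command(
  series=[0,0,0,0.31,0.48,0,1,0,0,0,0.31,0.48,0.15,1,0,0,0,0.31,0.48,0.5,1,0,0,0,0.31,0.48,0.69,1,0,0,0,0.31,0.48,0.69,1],
)

```text
t: 16.9
eef_pos: [0.5523, -0.0625, 0.0651]
ee_rot: [3.139, -0.001, -1.746]
force: [-0.6, -0.4, 0.5]
width: 0.0878
gripper_force: 0.0
```

arm_command(
  series=[0,0,0,0,0,0,0.6,0,0,0,0,0,0,0.1,0,0,0,0,0,0,0.1,0,0,0,0,0,0,0.1,0,0,0,0,0,0,0.1,0,0,0,0,0,0,0.1,0,0,0,0,0,0,0.1,0,0,0,0,0,0,0.1],
)

```text
t: 17.9
eef_pos: [0.5532, -0.0623, 0.0666]
ee_rot: [-3.142, 0.0, -1.745]
force: [-0.1, -0.4, -0.2]
width: 0.026
gripper_force: 60.0
```

Quick confirmation push of the blue tab, now with the jaws closing along the push.

arm_command(
  series=[0,0,0,0,0,-0.02,0.1,0,0,0,0,-0.15,-0.02,0.1,0,0,0,0,-0.3,-0.02,0.1,0,0,0,0,-0.33,-0.02,0.1,0,0,0,0,-0.33,-0.02,0.1],
)

```text
t: 18.52
eef_pos: [0.5856, -0.0682, 0.0681]
ee_rot: [3.141, -0.0, -1.746]
force: [0.4, -0.5, -2.5]
width: 0.0253
gripper_force: 60.0
```

arm_command(
  series=[0,0,0,0,-0.015,0,0.1,0,0,0,0,-0.015,0,0.1],
)

```text
t: 18.77
eef_pos: [0.5865, -0.0684, 0.0684]
ee_rot: [3.141, -0.0, -1.745]
force: [-0.3, -0.7, -1.6]
width: 0.0256
gripper_force: 60.0
```

arm_command(
  series=[0,0,0,0,-0.015,0,0.1,0,0,0,0,-0.015,0,0.1],
)

```text
t: 19.02
eef_pos: [0.5867, -0.0685, 0.0682]
ee_rot: [3.138, -0.001, -1.745]
force: [-6.2, 2.5, 0.4]
width: 0.0257
gripper_force: 60.0
```

arm_command(
  series=[0,0,0,0,-0.015,0,0.1,0,0,0,0,-0.015,0,0.1],
)

```text
t: 19.27
eef_pos: [0.587, -0.0687, 0.068]
ee_rot: [3.136, -0.001, -1.746]
force: [-10.0, 4.1, 3.2]
width: 0.0258
gripper_force: 60.0
```

Stiff at 0.587 m with no free travel, the same as orange, so both tabs are fully in. Now to the station.

arm_command(
  series=[0,0,0,0,0.1,0,0.1,0,0,0,0,0.3,-0.3,0.1,0,0,0,0,0.3,-0.8,0.1,0,0,0,-0.4,0.3,-1,0.1,0,0,0,-1,0.3,-1,0.1],
)

```text
t: 19.9
eef_pos: [0.5794, 0.0353, 0.1717]
ee_rot: [-3.136, 0.003, -1.747]
force: [1.1, 0.7, -2.9]
width: 0.0253
gripper_force: 60.0
```

arm_command(
  series=[0,0,-0.05,-0.5,0,-0.4,0.1,0,0,-0.11,-1,0.2,-0.8,0.1],
)

```text
t: 20.15
eef_pos: [0.5771, 0.1338, 0.246]
ee_rot: [-3.14, 0.0, -1.57]
force: [-0.3, -0.2, -2.0]
width: 0.026
gripper_force: 60.0
```

arm_command(
  series=[0,0,0,-0.5,0,0,0.1,0,0,0,-1,0,0,0.1],
)

```text
t: 20.4
eef_pos: [0.5766, 0.234, 0.2463]
ee_rot: [-3.139, 0.002, -1.572]
force: [1.6, -0.1, -1.7]
width: 0.0256
gripper_force: 60.0
```

arm_command(
  series=[0,0,0,-0.5,0,0,0.1,0,0,0,-1,0,0,0.1],
)

```text
t: 20.65
eef_pos: [0.5767, 0.3339, 0.2455]
ee_rot: [-3.14, 0.001, -1.572]
force: [0.8, 0.5, -1.2]
width: 0.0255
gripper_force: 60.0
```

arm_command(
  series=[0,0,0,-0.5,0,0,0.1,0,0,0,-0.6,0,0,0.1,0,0,0,-0.6,0,0,0.1],
)

```text
t: 21.02
eef_pos: [0.5766, 0.3926, 0.2446]
ee_rot: [-3.142, -0.0, -1.571]
force: [-0.6, -1.7, -1.8]
width: 0.0259
gripper_force: 60.0
```

Run:
```python
from h import *
import pickle
s=arm.get_state();print(s['t'],s['eef_pos'],s['ee_rot'],s['q'])
m=arm.camera_model("wrist");im=arm.grab_frame("wrist");cv2.imwrite('pics/wI.png',im);pickle.dump(m,open('wI.pkl','wb'))
sc=arm.grab_frame('scene');cv2.imwrite('pics/sceneI.png',sc)
cv2.imwrite('pics/I.png',np.vstack([cv2.resize(im[0:300],(640,375)),cv2.resize(sc[110:260,230:400],(255,225)) .repeat(1,1) if 0 else np.hstack([cv2.resize(sc[110:260,230:400],(255,225)),cv2.resize(cv2.imread('pics/side0.png')[150:225,150:278],(385,225))])]))
```

```text
21.025 [0.57658356 0.39255753 0.24457819] [-3.14150802e+00 -1.57683149e-04 -1.57124766e+00] [ 8.76392817e-01  3.97646932e-01  6.16069050e-02  1.75733139e-04
 -1.23482339e+00 -8.76902091e-01]
```

View pics/I.png

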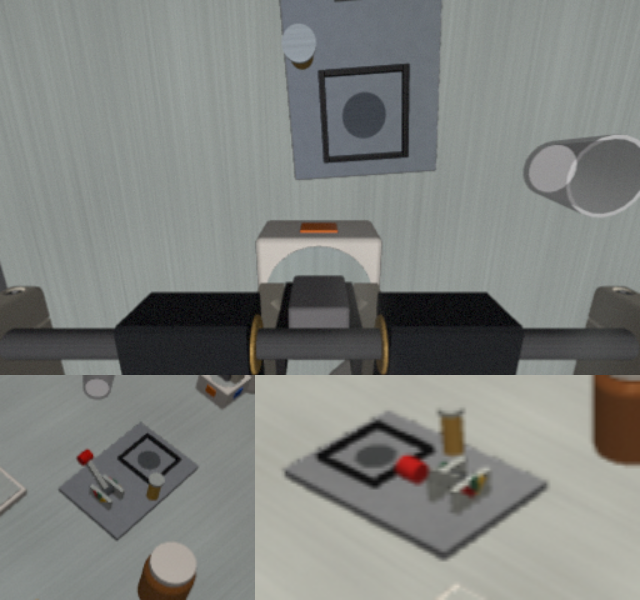

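The wrist view shows the whole nest: rim corners at about (256,57), (327,52), (326,126), (259,130) in full-frame pixels. The orange tab sits flush on the held cassette. The scene crop shows the lever leaning toward the robot, red knob at about (287,164).

Run:
```python
from h import *
import pickle
m=pickle.load(open('wI.pkl','rb'));im=cv2.imread('pics/wI.png');g=cv2.cvtColor(im,6)
mk=cv2.inRange(g,0,62);r=show('rim outer',m,mk,(248,44,336,138),.020)
# quad of outer contour
def quad(mask,box):
    x0,y0,x1,y1=box;c=max(cv2.findContours(mask[y0:y1,x0:x1],0,1)[0],key=cv2.contourArea)
    for e in np.arange(2,15,.5):
        q=cv2.approxPolyDP(c,e,True)
        if len(q)==4: return q.reshape(-1,2)+[x0,y0]
q=quad(mk,(248,44,336,138));P=onplane(m,q,.020);print(q.tolist(),P.round(4).tolist(),P.mean(0).round(4))
e=np.roll(P,-1,0)-P;print(np.hypot(e[:,0],e[:,1]),np.degrees(np.arctan2(e[:,1],e[:,0])))
S=arm.camera_model('scene');sc=cv2.imread('pics/sceneI.png');gs=cv2.cvtColor(sc,6);hs=cv2.cvtColor(sc,40)
print('scene gray at rim',gs[150:185:2,330])
mks=cv2.inRange(gs,0,60);bx=(300,140,352,190)
qs=rect(mks,bx);print(qs[0]);Ps=onplane(S,qs[1],.02);print(Ps.round(4).tolist(),Ps.mean(0))
print('tri nest',tri(m,q.mean(0),S,qs[0][0]))
red=cv2.inRange(hs,(0,180,90),(6,255,255))|cv2.inRange(hs,(174,180,90),(180,255,255))
k,l,st,c=cv2.connectedComponentsWithStats(red[140:230,260:360]);print([(st[i].tolist(),(c[i]+[260,140]).round(1)) for i in range(1,k)])
D=arm.camera_model('side');sd=cv2.imread('pics/side0.png');hd=cv2.cvtColor(sd,40)
red2=cv2.inRange(hd,(0,180,90),(6,255,255))|cv2.inRange(hd,(174,180,90),(180,255,255))
k,l,st2,c2=cv2.connectedComponentsWithStats(red2[160:210,170:250]);print([(st2[i].tolist(),(c2[i]+[170,160]).round(1)) for i in range(1,k)])
i=1+np.argmax(st[1:,4]);j=1+np.argmax(st2[1:,4]);print('knob',tri(S,c[i]+[260,140],D,c2[j]+[170,160]))
```

```text
rim outer [292.8  90.2] c [0.5297 0.2941 0.02  ] len [0.0861 0.0868 0.093  0.0869] ang [-176.8   98.4    3.4  -86.1]
[[326, 51], [255, 56], [259, 129], [326, 124]] [[0.4924, 0.2491, 0.02], [0.5762, 0.2544, 0.02], [0.5711, 0.339, 0.02], [0.4859, 0.3329, 0.02]] [0.5314 0.2939 0.02  ]
[0.0839657  0.08482357 0.08539018 0.08403305] [   3.57544389   93.42416668 -175.88859503  -85.60853079]
scene gray at rim [ 37  11  97  96  97  85  60  58  57  59  55  65  99 119 127 131  76  54]
((330.0, 168.49998474121094), (36.06245040893555, 31.819807052612305), 45.0)
[[0.4966, 0.2374, 0.02], [0.4795, 0.345, 0.02], [0.5915, 0.3351, 0.02], [0.6039, 0.2319, 0.02]] [0.54284011 0.2873571  0.02      ]
tri nest (array([0.53386481, 0.293398  , 0.00620077]), np.float64(0.00907912391768576))
[([22, 20, 10, 8, 52], array([286.8, 163.7]))]
[([27, 17, 10, 8, 61], array([201.7, 180.6]))]
knob (array([0.4808936 , 0.17395072, 0.07467688]), np.float64(7.029554775975329e-05))
```

arm_command(
  series=[0,0,-0.044,0,0.3,0,0.1,0,0,-0.044,0,0.46,0,0.1,0,0,-0.044,0,0.46,0,0.1],
)

```text
t: 21.5
eef_pos: [0.5304, 0.3915, 0.2461]
ee_rot: [-3.141, 0.001, -1.504]
force: [0.9, -0.3, -1.2]
width: 0.0255
gripper_force: 60.0
```

Run:
```python
from h import *
import pickle
s=arm.get_state();print(s['t'],s['eef_pos'],s['ee_rot'])
m1=pickle.load(open('wI.pkl','rb'));m=arm.camera_model("wrist");im=arm.grab_frame("wrist");cv2.imwrite('pics/wJ.png',im)
g=cv2.cvtColor(im,6);mk=cv2.inRange(g,0,62)
k,l,st,c=cv2.connectedComponentsWithStats(mk[:145]);i=max(range(1,k),key=lambda i:st[i,4] if 200<c[i][0]<350 else 0);print(st[i],c[i])
q=cv2.approxPolyDP(max(cv2.findContours((l==i).astype(np.uint8),0,1)[0],key=cv2.contourArea),5,True).reshape(-1,2);print(q.tolist())
P=onplane(m,q,.02);print(P.round(4).tolist(),P.mean(0));e=np.roll(P,-1,0)-P;print(np.degrees(np.arctan2(e[:,1],e[:,0])))
q1=np.array([[326,51],[255,56],[259,129],[326,124]])
if len(q)==4:
    for a in q1:
        Z=onplane(m1,[a],.02)[0];b=q[np.argmin(np.linalg.norm(P-Z,axis=1))];print(tri(m1,a,m,b))
# cassette underside vs TCP: orange tab seen
h=cv2.cvtColor(im,40);print('orange',rect(cv2.inRange(h,(3,150,60),(14,255,255)),(200,150,310,230))[0])
```

```text
21.5 [0.53039925 0.39148605 0.24607949] [-3.14052747e+00  1.04655860e-03 -1.50416042e+00]
[ 224   55   72   74 1396] [259.56518625  89.31733524]
[[224, 55], [226, 128], [292, 128], [295, 55]]
[[0.5763, 0.255, 0.02], [0.571, 0.3397, 0.02], [0.4865, 0.334, 0.02], [0.492, 0.2494, 0.02]] [0.53144399 0.29453114 0.02      ]
[  93.60261033 -176.20370531  -86.2796934     3.77809664]
(array([0.49163075, 0.24874146, 0.01679959]), np.float64(0.00030925423490908276))
(array([0.57616767, 0.25487535, 0.02126371]), np.float64(0.0006148899838593967))
(array([0.57108454, 0.33944075, 0.01882254]), np.float64(0.0006155412288419964))
(array([0.48729603, 0.33312401, 0.02552923]), np.float64(0.00109748996979611))
orange ((254.5, 182.0), (6.0, 29.0), 90.0)
```

arm_command(
  series=[0,0,0,0.5,0.03,0,0.1,0,0,0,0.97,0.05,0.2,0.1,0,0,0,0.97,0.05,0.6,0.1,0,0,0,0.97,0.05,1,0.1],
)

```text
t: 22.05
eef_pos: [0.5336, 0.2942, 0.1448]
ee_rot: [-3.14, 0.001, -1.506]
force: [1.0, 0.1, -2.0]
width: 0.0259
gripper_force: 60.0
```

arm_command(
  series=[0,0,0,0,0,0.3,0.1,0,0,0,0,0,0.5,0.1,0,0,0,0,0,0.5,0.1],
)

```text
t: 22.42
eef_pos: [0.5323, 0.294, 0.0933]
ee_rot: [3.139, -0.002, -1.505]
force: [0.3, -0.2, -1.4]
width: 0.0254
gripper_force: 60.0
```

arm_command(
  series=[0,0,0,0,0,0.05,0.1,0,0,0,0,0,0.1,0.1,0,0,0,0,0,0.14,0.1,0,0,0,0,0,0.14,0.1],
)

```text
t: 22.92
eef_pos: [0.5323, 0.2949, 0.0809]
ee_rot: [3.141, -0.0, -1.503]
force: [-0.1, -0.3, -1.9]
width: 0.0256
gripper_force: 60.0
```

arm_command(
  series=[0,0,0,0,0,0.01,0.1,0,0,0,0,0,0.01,0.1],
)

```text
t: 23.18
eef_pos: [0.5324, 0.2951, 0.0801]
ee_rot: [-3.141, 0.0, -1.503]
force: [-0.1, 0.2, -1.5]
width: 0.0259
gripper_force: 60.0
```

arm_command(
  series=[0,0,0,0,0,0.005,0.1,0,0,0,0,0,0.005,0.1],
)

```text
t: 23.42
eef_pos: [0.5324, 0.295, 0.0794]
ee_rot: [-3.142, -0.0, -1.503]
force: [0.1, 0.2, -1.7]
width: 0.0255
gripper_force: 60.0
```

arm_command(
  series=[0,0,0,0,0,0.005,0.1,0,0,0,0,0,0.005,0.1],
)

```text
t: 23.68
eef_pos: [0.5324, 0.295, 0.0789]
ee_rot: [3.142, -0.0, -1.503]
force: [0.3, -0.1, -2.3]
width: 0.0255
gripper_force: 60.0
```

arm_command(
  series=[0,0,0,0,0,0.005,0.1,0,0,0,0,0,0.005,0.1],
)

```text
t: 23.92
eef_pos: [0.5324, 0.295, 0.0786]
ee_rot: [-3.141, 0.0, -1.503]
force: [0.5, 0.2, -0.6]
width: 0.0257
gripper_force: 60.0
```

arm_command(
  series=[0,0,0,0,0,0.005,0.1,0,0,0,0,0,0.005,0.1],
)

```text
t: 24.18
eef_pos: [0.5325, 0.295, 0.0786]
ee_rot: [-3.141, 0.0, -1.503]
force: [-2.2, -0.0, 5.6]
width: 0.0259
gripper_force: 60.0
```

arm_command(
  series=[0,0,0,0,0,0,0.4,0,0,0,0,0,0,0.8,0,0,0,0,0,0,1,0,0,0,0,0,0,1,0,0,0,0,0,0,1],
)

```text
t: 24.8
eef_pos: [0.5324, 0.295, 0.0779]
ee_rot: [3.142, -0.0, -1.503]
force: [-0.3, -0.2, 0.4]
width: 0.0697
gripper_force: 0.0
```

arm_command(
  series=[0,0,0,0,0,-0.1,1,0,0,0,0,0,-0.5,1,0,0,0,-0.3,0,-1,1,0,0,0,-0.8,0,-1,1,0,0,0,-0.8,0,-1,1],
)

```text
t: 25.42
eef_pos: [0.527, 0.3778, 0.1793]
ee_rot: [-3.14, 0.002, -1.501]
force: [0.1, -1.3, 0.1]
width: 0.0878
gripper_force: 0.0
```

Run:
```python
from h import *
s=arm.get_state();print(s['t'],s['eef_pos'],s['ee_rot'],s['width'])
m=arm.camera_model("wrist");im=arm.grab_frame("wrist");cv2.imwrite('pics/wK.png',im)
sd=arm.grab_frame('side');D=arm.camera_model('side');S=arm.camera_model('scene');sc=arm.grab_frame('scene');cv2.imwrite('pics/sideK.png',sd)
def red(im,f=(0,0,512,384)):
    h=cv2.cvtColor(im,40);r=cv2.inRange(h,(0,180,70),(6,255,255))|cv2.inRange(h,(174,180,70),(180,255,255))
    k,l,st,c=cv2.connectedComponentsWithStats(r);return sorted([(int(st[i,4]),st[i].tolist(),c[i].round(1)) for i in range(1,k) if st[i,4]>15],key=lambda t:-t[0])[:3]
a,b,c=red(im),red(sd),red(sc);print(a,b,c)
h=cv2.cvtColor(im,40)
white=cv2.inRange(im,(145,150,150),(255,255,255));k,l,st,ce=cv2.connectedComponentsWithStats(white[:,180:330]);print([(st[i].tolist()) for i in range(1,k) if st[i,4]>80])
for n,mk in(('o',cv2.inRange(h,(3,150,60),(14,255,255))),('b',cv2.inRange(h,(100,110,40),(128,255,255)))):
    k,l,st,ce=cv2.connectedComponentsWithStats(mk);print(n,[st[i].tolist() for i in range(1,k) if st[i,4]>5])
try: show('body',m,white,(190,60,330,225),.052)
except Exception as e: print(e)
if a: print('knob wrist-side',tri(m,a[0][2],D,b[0][2]) if b else'')
```

```text
25.425 [0.52696512 0.37783873 0.17928575] [-3.13982240e+00  1.98722442e-03 -1.50089046e+00] 0.08780359127115382
[] [(64, [197, 177, 10, 8, 64], array([201.6, 180.6]))] [(61, [282, 160, 10, 10, 61], array([286.3, 164.2]))]
[[42, 67, 69, 71, 1570]]
o []
b []
body [256. 102.] c [0.5318 0.2942 0.052 ] len [0.0595 0.0604 0.064  0.0604] ang [-176.    96.2    4.   -88.1]
```

The cassette sits centred in the nest, square (4°), tabs in and released. Next the lever: measured knob at (0.481, 0.174, 0.075), pivot at (0.539, 0.174, 0.03). I'll straddle the knob with open jaws, draw it along, and close gently at upright to centre it.

arm_command(
  series=[0,0,0,0.5,0.1,0,1,0,0,0,1,0.3,0,1],
)

```text
t: 25.82
eef_pos: [0.5036, 0.2709, 0.1774]
ee_rot: [3.141, -0.001, -1.504]
force: [0.6, -0.3, -0.5]
width: 0.0877
gripper_force: 0.0
```

arm_command(
  series=[0,0,0,0.5,0,0,1,0,0,0,1,0,0,1,0,0,0,1,0,0,1],
)

```text
t: 26.2
eef_pos: [0.51, 0.1694, 0.1783]
ee_rot: [3.141, -0.0, -1.507]
force: [-0.7, -0.1, -0.2]
width: 0.0877
gripper_force: 0.0
```

Run:
```python
from h import *
s=arm.get_state();p=s['eef_pos'];y=s['ee_rot'][2];print(s['t'],p,y)
tx=np.array([np.cos(y),np.sin(y)]);ty=np.array([np.sin(y),-np.cos(y)])
d=np.array([.508,.173])-p[:2];print(d@tx,d@ty,p[2]-.084)
```

```text
26.2 [0.51001486 0.16936814 0.17827007] -1.5074292203709376
-0.003752161803054524 0.0017808313942687176 0.0942700709164254
```

Descend, then draw toward +x (tool −y) while rising.

arm_command(
  series=[0,0,0,-0.04,0.02,0.4,1,0,0,0,-0.04,0.02,0.7,1,0,0,0,-0.04,0.02,0.94,1,0,0,0,-0.04,0.02,0.94,1],
)

```text
t: 26.7
eef_pos: [0.5072, 0.1761, 0.0824]
ee_rot: [3.138, -0.002, -1.504]
force: [-0.5, 0.3, -0.6]
width: 0.0876
gripper_force: 0.0
```

arm_command(
  series=[0,0,0,0,-0.05,0,1,0,0,0,0,-0.1,-0.02,1,0,0,0,0,-0.15,-0.05,1,0,0,0,0,-0.2,-0.08,1,0,0,0,0,-0.25,-0.11,1,0,0,0,0,-0.3,-0.14,1,0,0,0,0,-0.3,-0.14,1],
)

```text
t: 27.58
eef_pos: [0.5367, 0.1785, 0.0996]
ee_rot: [3.139, -0.001, -1.503]
force: [-8.0, -1.8, 5.4]
width: 0.0878
gripper_force: 3.9
```

arm_command(
  series=[0,0,0,0.01,-0.05,-0.02,1,0,0,0,0.02,-0.1,-0.04,1,0,0,0,0.02,-0.15,-0.06,1,0,0,0,0.02,-0.2,-0.07,1,0,0,0,0.02,-0.25,-0.08,1,0,0,0,0.02,-0.28,-0.08,1,0,0,0,0.02,-0.28,-0.08,1],
)

```text
t: 28.45
eef_pos: [0.567, 0.1792, 0.106]
ee_rot: [-3.141, 0.0, -1.503]
force: [-0.5, -0.6, 0.6]
width: 0.0878
gripper_force: 0.3
```

```bash
cat >> h.py <<'E'
def red(im):
    h=cv2.cvtColor(im,40);r=cv2.inRange(h,(0,170,60),(6,255,255))|cv2.inRange(h,(174,170,60),(180,255,255))
    k,l,st,c=cv2.connectedComponentsWithStats(r);return sorted([(int(st[i,4]),c[i].round(1),st[i][:4].tolist()) for i in range(1,k) if st[i,4]>8],key=lambda t:-t[0])[:3]
E
python3 - <<'E'
from h import *
s=arm.get_state();print(s['t'],s['eef_pos'])
a,b=red(arm.grab_frame('scene')),red(arm.grab_frame('side'));print(a,b,red(arm.grab_frame('wrist')))
if a and b: print(tri(arm.camera_model('scene'),a[0][1],arm.camera_model('side'),b[0][1]))
E
```

```text
28.45 [0.56697158 0.1791881  0.10597432]
[(52, array([300.6, 171. ]), [297, 167, 9, 9])] [(35, array([215.9, 164.7]), [214, 161, 6, 8])] [(1081, array([316.5, 245.9]), [298, 228, 37, 35]), (31, array([304.7, 184.3]), [298, 182, 14, 5])]
(array([0.53528418, 0.17110732, 0.1026586 ]), np.float64(0.0009850368930086793))
```

arm_command(
  series=[0,0,0,0.03,0.15,0,1,0,0,0,0.05,0.275,0,1,0,0,0,0.05,0.275,0,1,0,0,0,0.05,0.275,0,1],
)

```text
t: 29.1
eef_pos: [0.5394, 0.1725, 0.1064]
ee_rot: [-3.141, 0.0, -1.503]
force: [1.2, 0.7, -0.2]
width: 0.0878
gripper_force: 0.0
```

arm_command(
  series=[0,0,0,0,0,0,0.5,0,0,0,0,0,0,0.3,0,0,0,0,0,0,0.1,0,0,0,0,0,0,0.1,0,0,0,0,0,0,0.1,0,0,0,0,0,0,0.1,0,0,0,0,0,0,0.1,0,0,0,0,0,0,0.1],
  force=10,
)

```text
t: 30.1
eef_pos: [0.5386, 0.1719, 0.1059]
ee_rot: [3.141, -0.0, -1.503]
force: [-4.0, -0.8, 2.6]
width: 0.0218
gripper_force: 10.0
```

arm_command(
  series=[0,0,0,0,0,0,0.1,0,0,0,0,0,0,0.1],
)

```text
t: 30.35
eef_pos: [0.5388, 0.1719, 0.1058]
ee_rot: [3.141, -0.0, -1.503]
force: [-3.4, -0.7, 2.9]
width: 0.0218
gripper_force: 10.0
```

arm_command(
  series=[0,0,0,0,-0.012,0,0.1,0,0,0,0,-0.012,0,0.1,0,0,0,0,-0.012,0,0.1],
)

```text
t: 30.72
eef_pos: [0.5402, 0.172, 0.1059]
ee_rot: [3.141, -0.0, -1.503]
force: [-4.5, -1.6, 4.8]
width: 0.0215
gripper_force: 10.0
```

arm_command(
  series=[0,0,0,0,-0.005,0,0.5,0,0,0,0,0,0,0.8,0,0,0,0,0,0,1,0,0,0,0,0,0,1,0,0,0,0,0,0,1,0,0,0,0,0,0,1],
)

```text
t: 31.48
eef_pos: [0.5405, 0.1723, 0.106]
ee_rot: [-3.141, 0.0, -1.503]
force: [-1.0, 0.2, -0.9]
width: 0.0761
gripper_force: 0.0
```

arm_command(
  series=[0,0,0,0,0,-0.4,1,0,0,0,-0.3,0,-0.9,1,0,0,0,-0.9,0,-1,1,0,0,0,-0.9,0,-1,1,0,0,0,-0.9,0,-1,1],
)

```text
t: 32.1
eef_pos: [0.5339, 0.2621, 0.2055]
ee_rot: [3.141, -0.0, -1.502]
force: [0.6, -0.1, -0.4]
width: 0.0876
gripper_force: 0.0
```

Run:
```python
from h import *
s=arm.get_state();print(s['t'],s['eef_pos'])
S,D,W=[arm.camera_model(n) for n in('scene','side','wrist')]
I={n:arm.grab_frame(n) for n in('scene','side','wrist')};[cv2.imwrite(f'pics/{n}L.png',i) for n,i in I.items()]
a,b,w=[red(I[n]) for n in('scene','side','wrist')];print(a,b,w)
print(tri(S,a[0][1],D,b[0][1]));
if w: print(tri(W,w[0][1],S,a[0][1]),tri(W,w[0][1],D,b[0][1]))
h=cv2.cvtColor(I['wrist'],40)
for n,lo,hi in(('green',(45,90,50),(85,255,255)),('yellow',(22,120,90),(35,255,255)),('redish',(0,120,50),(8,255,255))):
    k,l,st,c=cv2.connectedComponentsWithStats(cv2.inRange(h,lo,hi));print(n,[(st[i].tolist(),c[i].round(1).tolist()) for i in range(1,k) if st[i,4]>5][:6])
```

```text
32.1 [0.53386109 0.26208907 0.20554001]
[(73, array([303.5, 171.1]), [299, 166, 10, 11])] [(57, array([215.6, 163.4]), [211, 160, 10, 8])] [(752, array([254.7,  99.4]), [242, 85, 26, 30])]
(array([0.53995828, 0.17716401, 0.10223421]), np.float64(0.0015127890615461697))
(array([0.54014811, 0.17574896, 0.10266616]), np.float64(0.0012023204775881379)) (array([0.53910468, 0.17587427, 0.10375017]), np.float64(0.001493562306742323))
green [([252, 79, 8, 2, 9], [255.8, 79.9]), ([252, 122, 8, 1, 8], [255.5, 122.0])]
yellow []
redish [([242, 84, 26, 32, 720], [254.5, 99.3])]
```

```bash
python3 -c "
from station import arm
print(arm.get_state()['force']);print(arm.job_done())"
```

```text
[ 0.74171039  0.08413802 -0.01039601]
the job is handed in; nothing more can be done
None
```

The job is handed in at about 32 s: both tabs measured fully in, the cassette is released square in the nest, and the lever was then swung to within about 0.01 rad of upright; I don't have the verdict.

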